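Set out the handles on the drawer fronts

TASK

Set the handles out on the white drawer fronts, ready for fitting: the round knob on the square front, and a bar pull on each oblong front, the shortest pull on the shortest front, the middle one on the middle one and the longest on the longest. Each goes gently in the middle of the front's lower panel, standing on its feet, the pulls running along the front's long side. Leave the hinge and the wooden foot where they are.

Things in the scene. Friction and masses are not known exactly. Their poses are not given: they have to be found in the camera images.
- knob_c (a point): Round knob: loose dark steel cabinet knob, 28 mm high, standing on its 26 mm foot; its round head is 34 mm across, from 16 to 28 mm above its underside. Point: centre, 14 mm above its underside; z up. Starts in the same row as the pulls.
- pull_short_c (a point): Short bar pull: loose dark steel drawer handle on its feet, 75 mm long, 14 wide, 30 high: a straight bar (18 to 30 mm above its underside) on two 12 mm feet at its ends, open between them. Point: its centre, 15 mm above its underside; x along the bar, z up. Starts in a row of hardware, bar within 0.35 rad of world x, neighbours about 90 mm apart: open the fingers little.
- pull_medium_c (a point): Medium bar pull: loose dark steel drawer handle on its feet, 110 mm long, 14 wide, 30 high: a straight bar (18 to 30 mm above its underside) on two 12 mm feet at its ends, open between them. Point: its centre, 15 mm above its underside; x along the bar, z up. Starts in a row of hardware, bar within 0.35 rad of world x, neighbours about 90 mm apart: open the fingers little.
- pull_long_c (a point): Long bar pull: loose dark steel drawer handle on its feet, 150 mm long, 14 wide, 30 high: a straight bar (18 to 30 mm above its underside) on two 12 mm feet at its ends, open between them. Point: its centre, 15 mm above its underside; x along the bar, z up. Starts in a row of hardware, bar within 0.35 rad of world x, neighbours about 90 mm apart: open the fingers little.
- front_square_mid (a point): Square drawer front (the square one): white painted panel 100 x 100 mm, 18 mm thick, lying face up on the bench, stuck down (does not move). Within a raised frame 15 mm wide lies a flat panel 5 mm lower. Point: middle of that lower panel's surface, 13 mm above the bench. y along the 100 mm side, x across, z up.
- front_short_mid (a point): Short drawer front (an oblong one): white painted panel 140 x 100 mm, 18 mm thick, lying face up on the bench, stuck down (does not move). Within a raised frame 15 mm wide lies a flat panel 5 mm lower. Point: middle of that lower panel's surface, 13 mm above the bench. y along the 140 mm side, x across, z up.
- front_medium_mid (a point): Medium drawer front (an oblong one): white painted panel 185 x 100 mm, 18 mm thick, lying face up on the bench, stuck down (does not move). Within a raised frame 15 mm wide lies a flat panel 5 mm lower. Point: middle of that lower panel's surface, 13 mm above the bench. y along the 185 mm side, x across, z up.
- front_long_mid (a point): Long drawer front (an oblong one): white painted panel 240 x 100 mm, 18 mm thick, lying face up on the bench, stuck down (does not move). Within a raised frame 15 mm wide lies a flat panel 5 mm lower. Point: middle of that lower panel's surface, 13 mm above the bench. y along the 240 mm side, x across, z up.
- hinge_c (a point): Bystander: loose bright steel concealed cabinet hinge, 80 x 52 mm, 18 mm high, in the same row as the handles; point at its centre, 9 mm above its underside. To be left alone.
- foot_c (a point): Bystander: loose turned wooden furniture foot, 52 mm across, 42 mm high; point at its centre, 21 mm above its underside. To be left alone.
Things that resemble listed ones, but are neither listed nor needed, are in the scene too. What is shaped like the part that bears pull_medium_c but blue or orange is not meant. Leave any purple or red look-alike of the part that bears knob_c alone.

How it is judged:
At the end, for the whole second after the job is handed in: Knob on the square front, short, medium and long pulls on the short, medium and long fronts: each within 15 mm of the middle, upright (0.12 rad) on the lower panel (height within 4 mm), pulls within 0.2 rad of the long side, released, at rest (horizontal distance between knob_c and front_square_mid below 0.015 m and z of knob_c in the frame of front_square_mid between 0.01 and 0.018 m and angle between each of knob_c, pull_short_c, pull_medium_c, pull_long_c's own z axis and vertical below 0.12 rad and linear speed of each of knob, pull_short, pull_medium, pull_long below 0.02 m/s and horizontal distance between pull_short_c and front_short_mid below 0.015 m and z of pull_short_c in the frame of front_short_mid between 0.011 and 0.019 m and angle between the x axis of pull_short_c and the y axis of front_short_mid, either way round below 0.2 rad and horizontal distance between pull_medium_c and front_medium_mid below 0.015 m and z of pull_medium_c in the frame of front_medium_mid between 0.011 and 0.019 m and angle between the x axis of pull_medium_c and the y axis of front_medium_mid, either way round below 0.2 rad and horizontal distance between pull_long_c and front_long_mid below 0.015 m and z of pull_long_c in the frame of front_long_mid between 0.011 and 0.019 m and angle between the x axis of pull_long_c and the y axis of front_long_mid, either way round below 0.2 rad); the robot touches nothing.
It fails at once if the hinge is pushed or carried more than 20 mm (distance of hinge_c from where it was at the start of the episode above 0.02 m).
It fails at once if the foot is pushed or carried more than 20 mm (distance of foot_c from where it was at the start of the episode above 0.02 m).
It fails at once if a handle is dropped or slammed onto its drawer front (moving faster than 0.6 m/s just above the front) ((horizontal distance between knob_c and front_square_mid below 0.04 m and z of knob_c in the frame of front_square_mid below 0.045 m and linear speed of knob above 0.6 m/s) or (horizontal distance between pull_short_c and front_short_mid below 0.04 m and z of pull_short_c in the frame of front_short_mid below 0.045 m and linear speed of pull_short above 0.6 m/s) or (horizontal distance between pull_medium_c and front_medium_mid below 0.04 m and z of pull_medium_c in the frame of front_medium_mid below 0.045 m and linear speed of pull_medium above 0.6 m/s) or (horizontal distance between pull_long_c and front_long_mid below 0.04 m and z of pull_long_c in the frame of front_long_mid below 0.045 m and linear speed of pull_long above 0.6 m/s)).
It also fails if it takes over 99 s, if anything falls off the work surface, if the arm or the gripper's body presses on something with over 40 N, if the wrist force passes 120 N, or if a joint passes its speed limit or range.

ROBOT

A 6-joint arm with a two-finger parallel gripper is mounted at the origin on the work surface. World frame = base frame: x ahead of the robot, y to its left, z up, the work surface at z = 0. Lengths are in m, angles in rad, forces in N, time in s.
With the tool pointing down it reaches from about 0.25 to 0.775 m from the base axis. Payload 4 kg.
Tool frame: the origin (TCP) lies at the very end of the fingers, on their centre line; the grasp point (between the pads) lies 19 mm behind it; x points along the fingers, y is the direction in which the jaws open and shut, and the axes are right-handed (so a half turn about x gives the same grasp; the last joint's range is limited). The gripper opens to 94 mm and grips with 3 to 60 N. Pads are 16 mm wide; open, the fingers measure 119 mm over their backs; the gripper's body (75 mm by 177 mm) begins 78 mm behind the grasp point.
Start: joints at [-1.326, 0.087, 1.371, -0, 1.684, -0.103], TCP at [0.187, -0.517, 0.206] pointing down, gripper open.
Joint ranges: [-3.1, 3.1], [-0.76, 2.03], [0.27, 2.55], [-1.08, 4.22], [0.17, 2.65], [-2.57, 2.57]. Speed limits (rad/s): [2.79, 2.79, 3.14, 3.14, 3.14, 3.14].

INTERFACE

Orientations are given as [roll, pitch, yaw] about the fixed x, y, z axes, in that order (R = Rz(yaw) Ry(pitch) Rx(roll)).
In Python, from bench import robot gives the robot as it stands.
- The arm moves only by the tool carry_out, never from a script. Its argument "targets" is a list of rows, each a list of 5 numbers: the closure, from 0 (fully open) to 1 (shut), then the shift along the tool's x, y, z in cm, then the turn about the tool's x in degrees. In form: [[fingers, tx, ty, tz, turn], ...]. A call has 1 to 20 rows; each row shifts and turns the commanded pose from where the row before left it, along the tool's axes as they then stand; what a row does not reach is not made up. A row lasts 1/10 s, in which the tool goes at most 50 mm and 8.59 degrees, less where a joint would pass 70% of its speed; a pose out of reach is approached as far as the arm can. A call is refused whole if a number of a shift passes 5 or a number of a turn 8.59, either way. A call with a gripper value outside its range is refused whole. The fingers move at their own pace and stop on an object; the grip force is fixed at half the most. Time passes only in rows, so rows that do not move let the fingers close. It gives the time, the measured TCP pose, the force and the opening at its end, in the units of the state.
- robot.get_obs(): the state, without advancing time (a new reading comes with each control period).
- robot.snapshot(name): name is "side" or "top" or "wrist"; returns a dict with "image" (480x640x3 uint8, red, green, blue), "camera_matrix" (3x3 intrinsics, pixels), "pose" (4x4, takes a point from camera to world coordinates). Camera axes: x right, y up, looking along -z (the intrinsics and any distortion apply to the point x, -y, -z); pixel columns grow to the right and rows downward; lengths in m; the calibration is good to about 2 mm. A picture is of the moment at which its call begins. There is no depth.
- robot.close_job(): hands the job in, once; it reports no verdict.
The state is a dict: "time": time; "joint_positions": joint angles; "qvel": joint speeds; "joint_torque": joint torques, N m; "tool_pos": TCP position; "ee_rot": TCP orientation; "wrist_force": force on the tool from outside, world axes, zero at the start; "wrist_torque": the same for the moment, N m; "width": finger opening in m.
Only numpy, scipy, OpenCV 4.12 (cv2) and the standard library are available. Lean on these libraries where they do the work, as an engineer would, in place of code of your own. Each camera call takes 0.05 s, during which the arm holds its last target. There are 200 camera calls.

## Working session

There is one attempt and no reset: what is moved stays moved. The work goes in short steps, Python scripts to look and compute and a tool call to move; the robot and the scene stay as the last step left them, time stands still between calls to the robot, and variables do not carry over. Pictures are saved under pics/ and viewed, about 12 in all and at most 16, crops included, and the job is handed in when it is done.

Besides the shell and the picture viewer there is one more tool, called after ">>>" by a JSON object that holds its "op" and its "data". carry_out: Moves the arm, as the interface text tells. Its arguments: {"type":"object","properties":{"targets":{"type":"array","items":{"type":"array","items":{"type":"number"}}}},"required":["targets"]}

```bash
mkdir -p pics; ls; python3 - <<'E'
from bench import robot
import cv2,numpy as np,pickle
for n in ("top","side"):
    s=robot.snapshot(n); cv2.imwrite(f"pics/{n}0.png",s["image"][:,:,::-1]); pickle.dump(s,open(f"{n}0.pkl","wb"))
    print(n,s["camera_matrix"].round(1).tolist(),s["pose"].round(3).tolist(),[k for k in s])
print(robot.get_obs())
E
```

```text
pics
top [[503.8, 0.0, 316.5], [0.0, 503.8, 239.9], [0.0, 0.0, 1.0]] [[-0.029, 0.996, -0.081, 0.388], [-1.0, -0.028, 0.005, 0.025], [0.003, 0.081, 0.997, 1.389], [0.0, 0.0, 0.0, 1.0]] ['image', 'camera_matrix', 'pose']
side [[449.2, 0.0, 319.0], [0.0, 449.2, 241.5], [0.0, 0.0, 1.0]] [[-0.809, 0.363, -0.463, 0.026], [-0.588, -0.527, 0.614, 0.603], [-0.021, 0.768, 0.64, 0.652], [0.0, 0.0, 0.0, 1.0]] ['image', 'camera_matrix', 'pose']
{'time': 0.1, 'joint_positions': array([-1.32611202e+00,  8.78978109e-02,  1.37204668e+00, -1.46140628e-05,
        1.68363482e+00, -1.03091936e-01]), 'qvel': array([-0.00044837, -0.00080935, -0.00578521,  0.00014683, -0.0016672 ,
       -0.0009058 ]), 'joint_torque': array([ 2.57939842e-03, -3.41252303e+01, -3.03301692e+01,  7.20423670e-02,
        3.04416195e-02, -9.69394864e-05]), 'tool_pos': array([ 0.18732086, -0.51660004,  0.20444074]), 'ee_rot': array([-1.66657744,  1.56880961,  1.82278982]), 'wrist_force': array([ 0.07410605, -0.45730431,  0.2526424 ]), 'wrist_torque': array([ 0.03336476, -0.00486718, -0.03788159]), 'width': 0.0942563036391869}
```

View pics/top0.png

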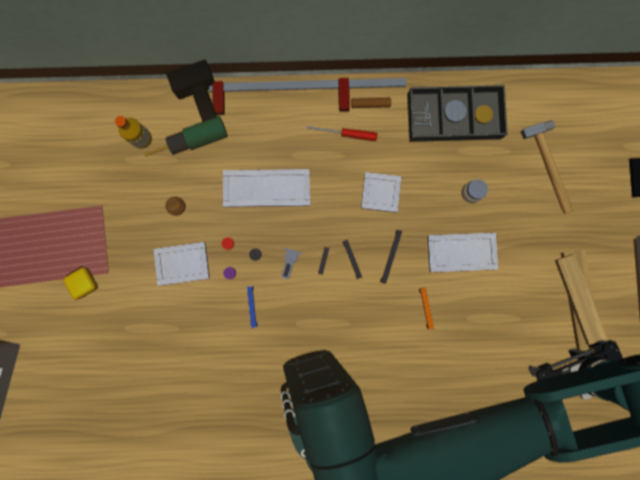

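View pics/side0.png

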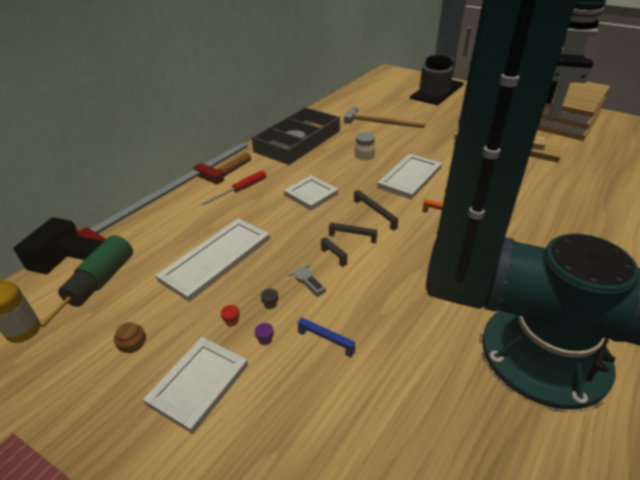

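```bash
cat > h.py <<'E'
import cv2,numpy as np
from scipy.spatial.transform import Rotation as Ro
def ray(s,px,z):
    "pixels (n,2) -> world points on plane z"
    px=np.atleast_2d(px).astype(float); K=s["camera_matrix"]; P=s["pose"]
    d=np.c_[(px[:,0]-K[0,2])/K[0,0],-(px[:,1]-K[1,2])/K[1,1],-np.ones(len(px))]@P[:3,:3].T
    return P[:3,3]+d*((z-P[2,3])/d[:,2])[:,None]
def rect(s,mask,z,roi):
    "largest blob in roi (u0,v0,u1,v1): world centre, long, short (mm), angle of long side (deg, from world x)"
    u0,v0,u1,v1=roi; m=np.zeros_like(mask); m[v0:v1,u0:u1]=mask[v0:v1,u0:u1]
    c=max(cv2.findContours(m,cv2.RETR_EXTERNAL,cv2.CHAIN_APPROX_NONE)[0],key=cv2.contourArea)
    w=ray(s,c[:,0],z)[:,:2]*1000
    (cx,cy),(a,b),t=cv2.minAreaRect(w.astype(np.float32))
    if a<b: a,b,t=b,a,t+90
    return [round(float(x),1) for x in (cx,cy,a,b,(t+90)%180-90)]
def dark(s): return (s["image"].max(2)<80).astype(np.uint8)*255
def white(s):
    i=s["image"].astype(int); return ((i.min(2)>125)&(np.ptp(i,2)<40)).astype(np.uint8)*255
def delta(o,xyz,jaw):
    "shift (cm, tool axes) and turn about tool x (deg) to TCP xyz (m) with jaw axis at jaw deg from world x (mod 180)"
    R=Ro.from_euler("xyz",o["ee_rot"]).as_matrix()
    sh=R.T@(np.array(xyz)-o["tool_pos"])*100
    j=np.deg2rad(jaw); v=R.T@np.array([np.cos(j),np.sin(j),0]); t=np.degrees(np.arctan2(v[2],v[1]))
    return sh.round(2),round((t+90)%180-90,1)
E
python3 - <<'E'
import pickle; from h import *
from bench import robot
s=pickle.load(open("top0.pkl","rb")); d=dark(s); w=white(s)
for n,r in dict(knob=(243,243,267,266),short=(312,240,336,280),med=(338,235,366,285),long=(376,225,408,288)).items(): print(n,rect(s,d,.029,r))
for n,r in dict(square=(350,165,410,220),fshort=(145,235,218,295),fmed=(415,225,510,280),flong=(212,160,320,215)).items(): print(n,rect(s,w,.018,r))
o=robot.get_obs(); R=Ro.from_euler("xyz",o["ee_rot"]).as_matrix(); print(R.round(3))
crop=s["image"][150:340,145:510,::-1]; cv2.imwrite("pics/crop0.png",cv2.resize(crop,None,fx=2.1,fy=2.1,interpolation=cv2.INTER_CUBIC))
E
```

```text
knob [464.6, 185.0, 27.1, 27.0, -1.1]
short [442.3, 1.1, 69.4, 9.8, -15.7]
med [444.7, -76.1, 104.1, 12.6, 20.2]
long [448.3, -181.6, 145.9, 13.7, -19.6]
square [627.1, -163.4, 100.7, 99.2, -8.3]
fshort [445.5, 389.2, 139.2, 101.2, -83.8]
fmed [454.8, -380.4, 183.9, 101.0, -89.4]
flong [648.2, 152.3, 237.2, 101.2, 89.2]
[[-0.     0.341 -0.94 ]
 [ 0.002 -0.94  -0.341]
 [-1.    -0.002 -0.   ]]
```

View pics/crop0.png

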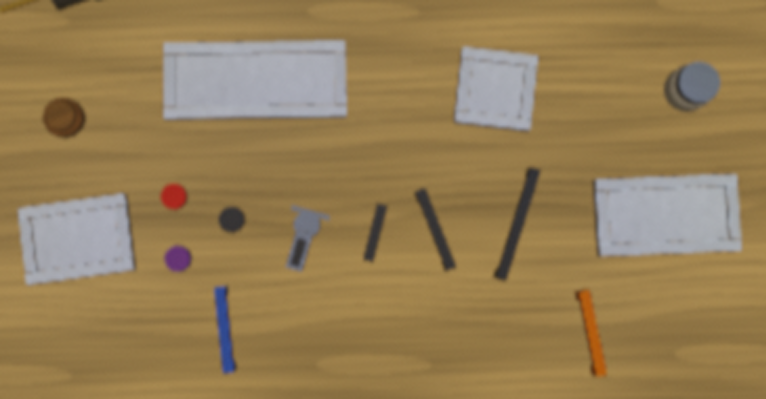

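Candidates (top view): the dark knob is at (255,254), with red at (228,243) and purple at (230,273) ruled out by colour. The dark pulls are at (323,260), (352,258) and (391,257), and their lengths of 69/104/146 mm match short/medium/long. Blue (252,306) and orange (427,308) are excluded. The fronts measure 100/139/184/237 mm. I'll take the medium pull first, because the jaws are already aligned with it.

```bash
python3 - <<'E'
from h import *; from bench import robot
print(delta(robot.get_obs(),[.4447,-.0761,.15],110.2))
E
```

```text
(array([  5.52, -32.63, -39.21]), np.float64(-0.3))
```

>>> {"op": "carry_out", "data": {"targets": [[0.6, 0.45, -2.7, -3.25, 0], [0.6, 0.45, -2.7, -3.25, 0], [0.6, 0.45, -2.7, -3.25, 0], [0.6, 0.45, -2.7, -3.25, 0], [0.6, 0.45, -2.7, -3.25, 0], [0.6, 0.45, -2.7, -3.25, 0], [0.6, 0.45, -2.7, -3.25, 0], [0.6, 0.45, -2.7, -3.25, 0], [0.6, 0.45, -2.7, -3.25, 0], [0.6, 0.45, -2.7, -3.25, 0], [0.6, 0.5, -2.8, -3.35, 0], [0.6, 0.5, -2.8, -3.35, 0], [0.6, 0, 0, 0, 0], [0.6, 0, 0, 0, 0]]}}

```text
time: 1.5
tool_pos: [0.4446, -0.0763, 0.1498]
ee_rot: [-0.196, 1.569, -2.987]
wrist_force: [0.4, -0.1, -0.2]
width: 0.0373
```

```bash
python3 - <<'E'
from h import *; from bench import robot; import pickle
o=robot.get_obs(); print(o["tool_pos"],o["width"],delta(o,[.4447,-.0761,.05],110.2))
s=robot.snapshot("wrist"); pickle.dump(s,open("w1.pkl","wb")); cv2.imwrite("pics/w1.png",s["image"][:,:,::-1]); print(s["pose"].round(3).tolist(),s["camera_matrix"].round(1).tolist())
s=robot.snapshot("top"); pickle.dump(s,open("top1.pkl","wb"))
E
```

```text
[ 0.44456488 -0.07630319  0.14978283] 0.037341924795837145 (array([ 9.98, -0.01, -0.04]), np.float64(-0.1))
[[0.345, 0.903, 0.257, 0.519], [-0.939, 0.332, 0.093, -0.046], [-0.001, -0.273, 0.962, 0.329], [0.0, 0.0, 0.0, 1.0]] [[419.3, 0.0, 309.0], [0.0, 419.3, 240.2], [0.0, 0.0, 1.0]]
```

View pics/w1.png

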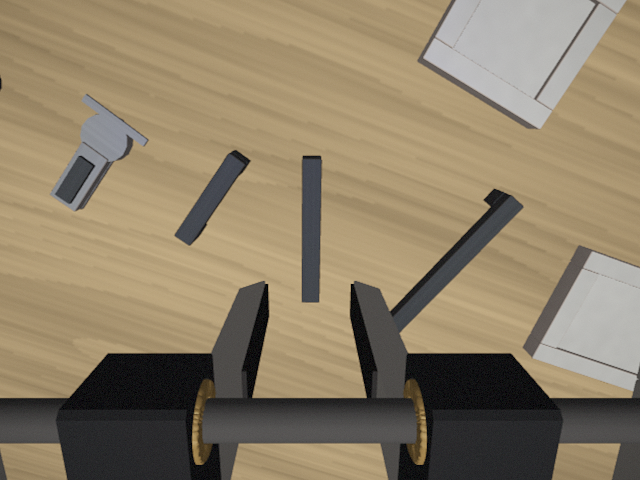

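Wrist view: the medium pull runs from (312,157) to (311,301), centred between the fingers. The short pull is at (212,197) and the long one at (455,260).

```bash
python3 - <<'E'
from h import *; import pickle
s=pickle.load(open("w1.pkl","rb"))
for n,p in dict(med=[(312,157),(312,163),(311,301)],short=[(241,152),(238,160),(184,240)]).items():
    w=ray(s,p,.03)*1000; print(n,w.round(1)[:,:2].tolist(),((w[1]+w[2])/2).round(1), np.linalg.norm(w[1]-w[2]).round(1),np.degrees(np.arctan2(*(w[1]-w[2])[1::-1])))
E
```

```text
med [[497.1, -56.3], [493.2, -57.7], [394.1, -93.6]] [443.7 -75.6  30. ] 105.3 19.87338436600466
short [[483.2, -8.5], [477.2, -8.2], [407.6, 11.7]] [442.4   1.8  30. ] 72.4 -15.9818378013943
```

>>> {"op": "carry_out", "data": {"targets": [[0.6, 3, 0, 0, 0], [0.6, 3, 0, 0, 0], [0.6, 3, 0, 0, 0], [0.6, 2, 0, 0, 0], [0.6, 2, 0, 0, 0], [0.6, 1.2, 0, 0, 0], [1, 0, 0, 0, 0], [1, 0, 0, 0, 0], [1, 0, 0, 0, 0], [1, 0, 0, 0, 0], [1, 0, 0, 0, 0]]}}

```text
time: 2.7
tool_pos: [0.4459, -0.0775, 0.0098]
ee_rot: [2.318, 1.568, -0.476]
wrist_force: [-0.9, -1.1, 3.1]
width: 0.0136
```

```bash
python3 - <<'E'
from h import *; from bench import robot
o=robot.get_obs();print(o["tool_pos"],o["width"],o["wrist_force"]); print(delta(o,[.4548,-.3804,.11],0.6))
E
```

```text
[ 0.44594609 -0.07751817  0.00983552] 0.01361769354611071 [-0.92480415 -1.11146773  3.13616251]
(array([-9.97, 28.8 ,  9.48]), np.float64(-70.7))
```

>>> {"op": "carry_out", "data": {"targets": [[1, -2, 0, 0, 0], [1, -4, 0, 0, 0], [1, -4, 0, 0, 0], [1, 0, 3.2, 1.05, 0], [1, 0, 3.2, 1.05, 0], [1, 0, 3.2, 1.05, 0], [1, 0, 3.2, 1.05, 0], [1, 0, 3.2, 1.05, 0], [1, 0, 3.2, 1.05, 0], [1, 0, 3.2, 1.05, 0], [1, 0, 3.2, 1.05, 0], [1, 0, 3.2, 1.05, 0]]}}

```text
time: 3.9
tool_pos: [0.4541, -0.3811, 0.1083]
ee_rot: [-1.654, 1.57, 1.835]
wrist_force: [0.3, 0.7, -1.4]
width: 0.0139
```

>>> {"op": "carry_out", "data": {"targets": [[1, 0, 0, 0, -7.8], [1, 0, 0, 0, -7.8], [1, 0, 0, 0, -7.8], [1, 0, 0, 0, -7.8], [1, 0, 0, 0, -7.8], [1, 0, 0, 0, -7.8], [1, 0, 0, 0, -7.8], [1, 0, 0, 0, -7.8], [1, 0, 0, 0, -7.8], [1, 0, 0, 0, 0], [1, 0, 0, 0, 0]]}}

```text
time: 5.0
tool_pos: [0.4542, -0.3798, 0.1083]
ee_rot: [-2.424, 1.57, 2.288]
wrist_force: [-0.0, 0.1, -1.0]
width: 0.0139
```

```bash
python3 - <<'E'
from h import *; from bench import robot; import pickle
o=robot.get_obs();print(o["tool_pos"],o["width"],o["wrist_force"]); print(delta(o,[.4548,-.3804,.022],0.6))
s=robot.snapshot("wrist"); pickle.dump(s,open("w2.pkl","wb")); cv2.imwrite("pics/w2.png",s["image"][:,:,::-1])
E
```

```text
[ 0.45418443 -0.3797739   0.10830277] 0.01387711330196676 [-0.03100024  0.09988567 -0.98188691]
(array([8.63, 0.06, 0.07]), np.float64(-0.6))
```

View pics/w2.png

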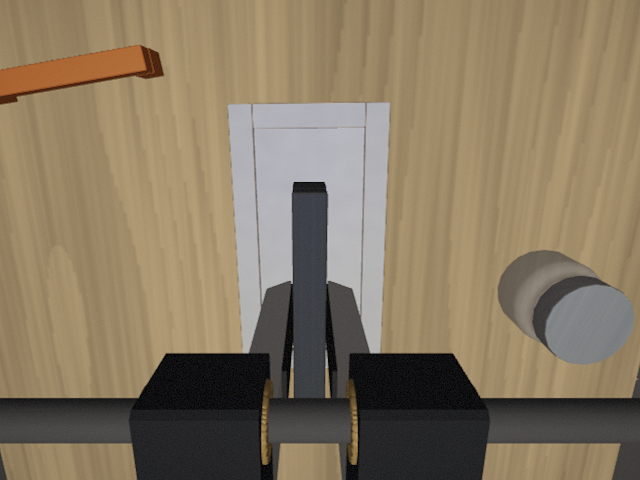

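Wrist view: the medium pull is held straight and lies over the front. The front's far edge is at row 103, columns 229–389. The pull's far end is at row 190.

```bash
python3 - <<'E'
from h import *; import pickle
s=pickle.load(open("w2.pkl","rb"))
w=ray(s,[(229,105),(389,103)],.018)*1000; print(w.round(1)); print("front centre", w.mean(0)-[0,92.5,0])
p=ray(s,[(294,190),(327,190)],.1285)*1000; print("pull end",p.round(1),"centre",p.mean(0)-[0,55,0])
E
```

```text
[[ 405.1 -287.8   18. ]
 [ 503.  -286.5   18. ]]
front centre [ 454.07932423 -379.62113425   18.        ]
pull end [[ 448.4 -322.8  128.5]
 [ 461.  -322.8  128.5]] centre [ 454.7119932  -377.76706079  128.5       ]
```

>>> {"op": "carry_out", "data": {"targets": [[1, 2.5, 0, 0, -0.6], [1, 2.5, 0, 0, 0], [1, 1.5, 0, 0, 0], [1, 1, 0, 0, 0], [1, 0.6, 0, 0, 0], [1, 0.4, 0, 0, 0], [1, 0, 0, 0, 0], [1, 0, 0, 0, 0], [0.7, 0, 0, 0, 0], [0.7, 0, 0, 0, 0], [0.65, 0, 0, 0, 0], [0.65, 0, 0, 0, 0], [0.65, -1, 0, 0, 0], [0.65, -2, 0, 0, 0], [0.65, -3, 0, 0, 0], [0.65, -4, 0, 0, 0]]}}

```text
time: 6.65
tool_pos: [0.4532, -0.379, 0.1232]
ee_rot: [-2.366, 1.567, 2.359]
wrist_force: [0.4, -0.7, 0.0]
width: 0.0328
```

```bash
python3 - <<'E'
from h import *; from bench import robot; import pickle
o=robot.get_obs();print(o["tool_pos"],o["width"],o["wrist_force"]); print(delta(o,[.4483,-.1816,.11],70.4))
E
```

```text
[ 0.45324062 -0.37901989  0.12317715] 0.032810698345332505 [ 0.40225553 -0.72676728  0.04912056]
(array([  1.37,  -0.24, -19.74]), np.float64(-69.7))
```

>>> {"op": "carry_out", "data": {"targets": [[0.6, 0, -0.04, -3.3, 0], [0.6, 0, -0.04, -3.3, 0], [0.6, 0, -0.04, -3.3, 0], [0.6, 0, -0.04, -3.3, 0], [0.6, 0, -0.04, -3.3, 0], [0.6, 0, -0.04, -3.3, 0], [0.6, 0, 0, 0, -7.75], [0.6, 0, 0, 0, -7.75], [0.6, 0, 0, 0, -7.75], [0.6, 0, 0, 0, -7.75], [0.6, 0, 0, 0, -7.75], [0.6, 0, 0, 0, -7.75], [0.6, 0, 0, 0, -7.75], [0.6, 0, 0, 0, -7.75], [0.6, 0, 0, 0, -7.75], [0.6, 0, 0, 0, 0]]}}

```text
time: 8.25
tool_pos: [0.4495, -0.1821, 0.1244]
ee_rot: [-0.203, 1.57, -0.544]
wrist_force: [-0.6, 0.7, 0.0]
width: 0.0373
```

```bash
python3 - <<'E'
from h import *; from bench import robot; import pickle
o=robot.get_obs();print(o["tool_pos"],o["width"]); print(delta(o,[.4483,-.1816,.009],70.4))
s=robot.snapshot("wrist"); pickle.dump(s,open("w3.pkl","wb")); cv2.imwrite("pics/w3.png",s["image"][:,:,::-1])
E
```

```text
[ 0.44947348 -0.18212543  0.12435568] 0.03729693237816212
(array([ 1.154e+01,  1.000e-02, -1.400e-01]), np.float64(0.1))
```

View pics/w3.png

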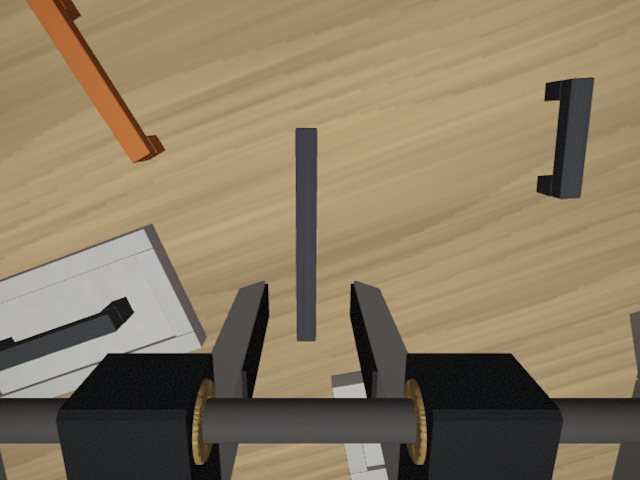

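Wrist view: the long pull runs from (307,130) to (306,340) between the fingers. The medium pull is standing on its front at the lower left.

```bash
python3 - <<'E'
from h import *; import pickle
from bench import robot
s=pickle.load(open("w3.pkl","rb"))
w=ray(s,[(307,130),(306,340)],.03)*1000; print(w.round(1),w.mean(0),np.linalg.norm(w[0]-w[1]))
o=robot.get_obs(); c=w.mean(0)/1000
print(delta(o,[c[0],c[1],.009],70.4))
E
```

```text
[[ 379.1 -155.6   30. ]
 [ 518.1 -205.6   30. ]] [ 448.60809344 -180.60398943   30.        ] 147.685155543657
(array([11.52,  0.12, -0.14]), np.float64(-0.1))
```

>>> {"op": "carry_out", "data": {"targets": [[0.6, 3, 0.1, -0.1, 0], [0.6, 3, 0, 0, 0], [0.6, 2.5, 0, 0, 0], [0.6, 1.5, 0, 0, 0], [0.6, 1, 0, 0, 0], [0.6, 0.5, 0, 0, 0], [1, 0, 0, 0, 0], [1, 0, 0, 0, 0], [1, 0, 0, 0, 0], [1, 0, 0, 0, 0], [1, 0, 0, 0, 0]]}}

```text
time: 9.4
tool_pos: [0.4495, -0.1812, 0.0095]
ee_rot: [-0.193, 1.569, -0.533]
wrist_force: [0.4, -0.2, 3.0]
width: 0.0138
```

```bash
python3 - <<'E'
from h import *; from bench import robot; import pickle
o=robot.get_obs();print(o["tool_pos"],o["width"],o["wrist_force"]); print(delta(o,[.6482,.1523,.12],-0.8))
E
```

```text
[ 0.44945754 -0.18119544  0.00947635] 0.013763083220977627 [ 0.38540158 -0.15907684  2.98361609]
(array([-11.05,  38.07,   7.61]), np.float64(71.3))
```

>>> {"op": "carry_out", "data": {"targets": [[1, -2, 0, 0, 0], [1, -3, 0, 0, 0], [1, -3, 0, 0, 0], [1, -3, 0, 0, 0], [1, 0, 3.4, 0.7, 0], [1, 0, 3.4, 0.7, 0], [1, 0, 3.5, 0.7, 0], [1, 0, 3.5, 0.7, 0], [1, 0, 3.5, 0.7, 0], [1, 0, 3.5, 0.7, 0], [1, 0, 3.5, 0.7, 0], [1, 0, 3.5, 0.7, 0], [1, 0, 3.5, 0.7, 0], [1, 0, 3.4, 0.7, 0], [1, 0, 2.9, 0.6, 0]]}}

```text
time: 10.9
tool_pos: [0.6462, 0.15, 0.1178]
ee_rot: [-2.859, 1.57, 3.084]
wrist_force: [-0.2, -0.6, -0.9]
width: 0.0141
```

>>> {"op": "carry_out", "data": {"targets": [[1, 0, 0, 0, 7.9], [1, 0, 0, 0, 7.9], [1, 0, 0, 0, 7.9], [1, 0, 0, 0, 7.9], [1, 0, 0, 0, 7.9], [1, 0, 0, 0, 7.9], [1, 0, 0, 0, 7.9], [1, 0, 0, 0, 7.9], [1, 0, 0, 0, 7.9], [1, 0, 0, 0, 0], [1, 0, 0, 0, 0]]}}

```text
time: 12.0
tool_pos: [0.6457, 0.1482, 0.118]
ee_rot: [-1.332, 1.57, -2.911]
wrist_force: [0.5, -0.2, -0.2]
width: 0.0139
```

```bash
python3 - <<'E'
from h import *; from bench import robot; import pickle
o=robot.get_obs();print(o["tool_pos"],o["width"],o["wrist_force"]); print(delta(o,[.6482,.1523,.023],-0.8))
s=robot.snapshot("wrist"); pickle.dump(s,open("w4.pkl","wb")); cv2.imwrite("pics/w4.png",s["image"][:,:,::-1])
E
```

```text
[0.64571887 0.14821451 0.11804546] 0.013912397574494832 [ 0.49325669 -0.21792718 -0.24703045]
(array([ 9.5 ,  0.25, -0.41]), np.float64(0.3))
```

View pics/w4.png

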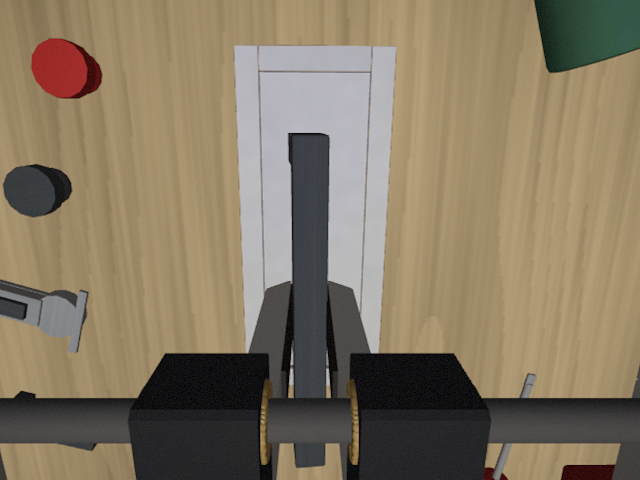

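Wrist view: the long pull is over the long front, with its far end at row 134, columns 292–329. The front's far edge is at row 46, columns 236–396. The pull looks very slightly rolled, with the foot showing at the left.

```bash
python3 - <<'E'
from h import *; import pickle
from bench import robot
s=pickle.load(open("w4.pkl","rb")); o=robot.get_obs()
w=ray(s,[(236,46),(395,46)],.018)*1000; print(w.round(1)); u=w[1]-w[0]; u/=np.linalg.norm(u); n=np.array([-u[1],u[0],0]); n*=np.sign(-n[1]); f=w.mean(0)+n*120; print("front centre",f,np.degrees(np.arctan2(u[1],u[0])))
p=ray(s,[(292,136),(329,136)],.1386)*1000; c=p.mean(0)-[0,75,0]; print("pull end",p.round(1),"centre",c)
print(delta(o,o["tool_pos"]+np.r_[(f-c)[:2]/1000,.0225-o["tool_pos"][2]],-.8), delta(o,o["tool_pos"],-.8))
E
```

```text
[[601.8 275.3  18. ]
 [699.1 274.7  18. ]]
front centre [649.66387024 154.97869314  18.        ] -0.3596249450282775
pull end [[639.9 225.3 138.6]
 [653.5 225.2 138.6]] centre [646.74402232 150.22522412 138.6       ]
(array([ 9.56,  0.29, -0.48]), np.float64(0.3)) (array([0., 0., 0.]), np.float64(0.3))
```

>>> {"op": "carry_out", "data": {"targets": [[1, 2.5, 0.3, -0.45, 0.3], [1, 2.5, 0, 0, 0], [1, 2, 0, 0, 0], [1, 1.2, 0, 0, 0], [1, 0.8, 0, 0, 0], [1, 0.5, 0, 0, 0], [1, 0, 0, 0, 0], [1, 0, 0, 0, 0], [0.75, 0, 0, 0, 0], [0.7, 0, 0, 0, 0], [0.65, 0, 0, 0, 0], [0.65, 0, 0, 0, 0], [0.65, -1, 0, 0, 0], [0.65, -2, 0, 0, 0], [0.65, -3, 0, 0, 0], [0.65, -4, 0, 0, 0]]}}

```text
time: 13.65
tool_pos: [0.6477, 0.1525, 0.1229]
ee_rot: [-1.388, 1.567, -2.975]
wrist_force: [-0.2, -0.5, 0.3]
width: 0.033
```

```bash
python3 - <<'E'
from h import *; from bench import robot; import pickle
o=robot.get_obs();print(o["tool_pos"],o["width"],o["wrist_force"]); print(delta(o,[.4424,.0015,.12],74.2))
s=robot.snapshot("wrist"); pickle.dump(s,open("w5.pkl","wb")); cv2.imwrite("pics/w5.png",s["image"][:,:,::-1])
E
```

```text
[0.64767709 0.15250181 0.12286469] 0.032989225741702786 [-0.17073074 -0.50259986  0.30438548]
(array([  0.38, -20.28,  15.43]), np.float64(-75.1))
```

View pics/w5.png

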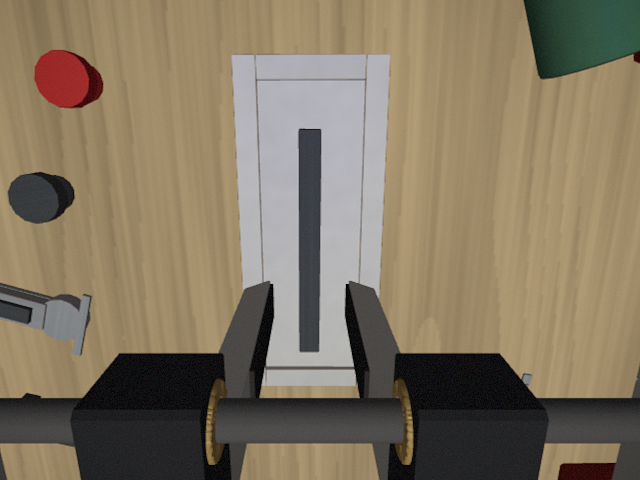

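The long pull stands centred on the long front, with ends at (310,130) and (310,350). The short pull is next.

>>> {"op": "carry_out", "data": {"targets": [[0.6, 0, -2.9, 2.2, 0], [0.6, 0, -2.9, 2.2, 0], [0.6, 0, -2.9, 2.2, 0], [0.6, 0, -2.9, 2.2, 0], [0.6, 0, -2.9, 2.2, 0], [0.6, 0, -2.9, 2.2, 0], [0.6, 0, -2.9, 2.2, 0], [0.6, 0, 0, 0, -8.35], [0.6, 0, 0, 0, -8.35], [0.6, 0, 0, 0, -8.35], [0.6, 0, 0, 0, -8.35], [0.6, 0, 0, 0, -8.35], [0.6, 0, 0, 0, -8.35], [0.6, 0, 0, 0, -8.35], [0.6, 0, 0, 0, -8.35], [0.6, 0, 0, 0, -8.35], [0.6, 0, 0, 0, 0], [0.6, 0, 0, 0, 0]]}}

```text
time: 15.5
tool_pos: [0.4438, 0.002, 0.124]
ee_rot: [0.084, 1.57, -0.195]
wrist_force: [-0.8, 0.5, -0.6]
width: 0.0378
```

```bash
python3 - <<'E'
from h import *; from bench import robot; import pickle
o=robot.get_obs();print(o["tool_pos"],o["width"],o["wrist_force"]); print(delta(o,[.4424,.0015,.009],74.2))
s=robot.snapshot("wrist"); pickle.dump(s,open("w6.pkl","wb")); m=dark(s); print(rect(s,m,.03,(280,100,345,345)))
E
```

```text
[0.4437567  0.00197162 0.12396778] 0.03782587917670985 [-0.82491751  0.52214015 -0.56885302]
(array([11.5 , -0.08, -0.13]), np.float64(-0.1))
[439.9, 4.2, 77.1, 13.2, -15.6]
```

>>> {"op": "carry_out", "data": {"targets": [[0.6, 3, -0.0, -0.2, 0], [0.6, 3, 0, 0, 0], [0.6, 2.5, 0, 0, 0], [0.6, 1.5, 0, 0, 0], [0.6, 1, 0, 0, 0], [0.6, 0.5, 0, 0, 0], [1, 0, 0, 0, 0], [1, 0, 0, 0, 0], [1, 0, 0, 0, 0], [1, 0, 0, 0, 0], [1, 0, 0, 0, 0]]}}

```text
time: 16.65
tool_pos: [0.4425, 0.0024, 0.0094]
ee_rot: [0.112, 1.569, -0.164]
wrist_force: [0.2, 0.3, 2.1]
width: 0.0136
```

```bash
python3 - <<'E'
from h import *; from bench import robot; import pickle
o=robot.get_obs();print(o["tool_pos"],o["width"],o["wrist_force"]); print(delta(o,[.4455,.3892,.12],6.2))
E
```

```text
[0.44245232 0.0024305  0.00937234] 0.01360233941143742 [0.22683126 0.32380283 2.09271201]
(array([-11.08,  37.31, -10.2 ]), np.float64(68.0))
```

>>> {"op": "carry_out", "data": {"targets": [[1, -2, 0, 0, 0], [1, -3, 0, 0, 0], [1, -3, 0, 0, 0], [1, -3, 0, 0, 0], [1, 0, 3.4, -0.93, 0], [1, 0, 3.4, -0.93, 0], [1, 0, 3.4, -0.93, 0], [1, 0, 3.4, -0.93, 0], [1, 0, 3.4, -0.93, 0], [1, 0, 3.4, -0.93, 0], [1, 0, 3.4, -0.93, 0], [1, 0, 3.4, -0.93, 0], [1, 0, 3.4, -0.93, 0], [1, 0, 3.4, -0.93, 0], [1, 0, 3.3, -0.9, 0]]}}

```text
time: 18.15
tool_pos: [0.4444, 0.3907, 0.1181]
ee_rot: [-2.044, 1.57, -2.319]
wrist_force: [0.4, -0.1, -0.4]
width: 0.0138
```

>>> {"op": "carry_out", "data": {"targets": [[1, 0, 0, 0, 7.5], [1, 0, 0, 0, 7.5], [1, 0, 0, 0, 7.5], [1, 0, 0, 0, 7.5], [1, 0, 0, 0, 7.5], [1, 0, 0, 0, 7.5], [1, 0, 0, 0, 7.5], [1, 0, 0, 0, 7.5], [1, 0, 0, 0, 7.5], [1, 0, 0, 0, 0], [1, 0, 0, 0, 0]]}}

```text
time: 19.25
tool_pos: [0.4447, 0.3891, 0.1182]
ee_rot: [-0.961, 1.57, -2.412]
wrist_force: [0.3, 0.0, -0.5]
width: 0.0141
```

```bash
python3 - <<'E'
from h import *; from bench import robot; import pickle
o=robot.get_obs();print(o["tool_pos"],o["width"],o["wrist_force"]); print(delta(o,[.4455,.3892,.023],6.2))
s=robot.snapshot("wrist"); pickle.dump(s,open("w7.pkl","wb")); cv2.imwrite("pics/w7.png",s["image"][:,:,::-1])
E
```

```text
[0.44471128 0.38911228 0.11815707] 0.014055365631722312 [ 0.28465574  0.01054282 -0.48703707]
(array([ 9.52,  0.08, -0.  ]), np.float64(0.7))
```

View pics/w7.png

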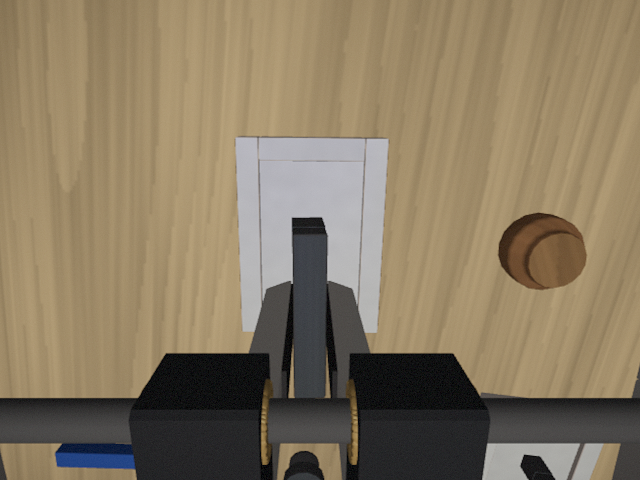

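Wrist view: the short pull is over the short front. The front's corners are at (237,137), (388,139), (377,332) and (243,332). The pull's top end edge is at row 233, columns 293–327.

```bash
python3 - <<'E'
from h import *; import pickle
from bench import robot
s=pickle.load(open("w7.pkl","rb")); o=robot.get_obs()
w=ray(s,[(237,137),(388,139),(377,332),(243,332)],.018)*1000; f=w.mean(0); print("front",f.round(1)); u=w[0]+w[1]-w[2]-w[3]; u/=np.linalg.norm(u); print(np.degrees(np.arctan2(u[1],u[0])))
p=ray(s,[(293,233),(327,233)],.1388)*1000; c=p.mean(0)-u*37.5; print("pull end",p.round(1),"centre",c.round(1))
print(delta(o,o["tool_pos"]+np.r_[(f-c)[:2]/1000,.0225-o["tool_pos"][2]],6.2))
E
```

```text
front [446.3 391.8  18. ]
96.34316065879236
pull end [[434.  428.3 138.8]
 [447.2 429.9 138.8]] centre [444.7 391.8 138.8]
(array([9.57, 0.16, 0.02]), np.float64(0.7))
```

>>> {"op": "carry_out", "data": {"targets": [[1, 2.5, 0.15, 0, 0.7], [1, 2.5, 0, 0, 0], [1, 2, 0, 0, 0], [1, 1.2, 0, 0, 0], [1, 0.8, 0, 0, 0], [1, 0.5, 0, 0, 0], [1, 0, 0, 0, 0], [1, 0, 0, 0, 0], [0.75, 0, 0, 0, 0], [0.7, 0, 0, 0, 0], [0.65, 0, 0, 0, 0], [0.65, 0, 0, 0, 0], [0.65, -1, 0, 0, 0], [0.65, -2, 0, 0, 0], [0.65, -3, 0, 0, 0], [0.65, -4, 0, 0, 0]]}}

```text
time: 20.9
tool_pos: [0.4452, 0.3886, 0.1231]
ee_rot: [-1.036, 1.567, -2.502]
wrist_force: [-0.1, 0.3, 0.5]
width: 0.0332
```

```bash
python3 - <<'E'
from h import *; from bench import robot; import pickle
o=robot.get_obs();print(o["tool_pos"],o["width"],o["wrist_force"]); print(delta(o,[.4646,.1850,.12],-8))
E
```

```text
[0.44523117 0.38858754 0.12308084] 0.03323932369830665 [-0.10964054  0.30318848  0.54930025]
(array([ 0.35, -0.21, 20.45]), np.float64(14.0))
```

>>> {"op": "carry_out", "data": {"targets": [[0.45, 0, 0, 3.4, 0], [0.45, 0, 0, 3.4, 0], [0.45, 0, 0, 3.4, 0], [0.45, 0, 0, 3.4, 0], [0.45, 0, 0, 3.4, 0], [0.45, 0, -0.2, 3.4, 0], [0.45, 0, 0, 0, 7], [0.45, 0, 0, 0, 7], [0.45, 0, 0, 0, 0], [0.45, 0, 0, 0, 0]]}}

```text
time: 21.9
tool_pos: [0.4659, 0.1864, 0.1241]
ee_rot: [1.848, 1.57, 0.141]
wrist_force: [-0.1, 0.0, 0.7]
width: 0.0513
```

```bash
python3 - <<'E'
from h import *; from bench import robot; import pickle
o=robot.get_obs();print(o["tool_pos"],o["width"]); print(delta(o,[.4646,.1850,.009],-8))
s=robot.snapshot("wrist"); pickle.dump(s,open("w8.pkl","wb")); cv2.imwrite("pics/w8.png",s["image"][:,:,::-1])
E
```

```text
[0.46594607 0.18639742 0.12409624] 0.051268238737716486
(array([11.51, -0.12,  0.16]), np.float64(0.2))
```

View pics/w8.png

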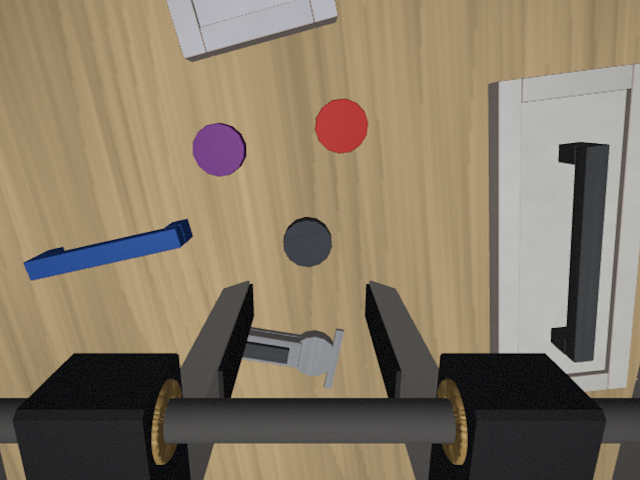

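Wrist view: the dark knob is at (307,242), between the red look-alike at (341,126), the purple one at (219,149), and the hinge below.

```bash
python3 - <<'E'
from h import *; import pickle
from bench import robot
s=pickle.load(open("w8.pkl","rb")); o=robot.get_obs()
print(rect(s,dark(s),.028,(270,205,345,275)))
c=ray(s,(307.5,242),.028)[0]; print(c); print(delta(o,[c[0],c[1],.008],-8))
E
```

```text
[464.7, 189.8, 34.8, 31.5, 82.3]
[0.46507266 0.18970429 0.028     ]
(array([11.59, -0.13, -0.3 ]), np.float64(0.2))
```

>>> {"op": "carry_out", "data": {"targets": [[0.45, 3, -0.1, -0.2, 0], [0.45, 3, 0, 0, 0], [0.45, 2.5, 0, 0, 0], [0.45, 1.5, 0, 0, 0], [0.45, 1, 0, 0, 0], [0.45, 0.5, 0, 0, 0], [1, 0, 0, 0, 0], [1, 0, 0, 0, 0], [1, 0, 0, 0, 0], [1, 0, 0, 0, 0], [1, 0, 0, 0, 0]]}}

```text
time: 23.05
tool_pos: [0.4659, 0.1887, 0.0095]
ee_rot: [2.0, 1.569, 0.29]
wrist_force: [-0.3, 0.6, 3.7]
width: 0.0328
```

```bash
python3 - <<'E'
from h import *; from bench import robot; import pickle
o=robot.get_obs();print(o["tool_pos"],o["width"],o["wrist_force"]); print(delta(o,[.6275,-.1634,.12],-8.3))
E
```

```text
[0.46591105 0.1887177  0.00954891] 0.032815779353150276 [-0.32236829  0.6373076   3.74217213]
(array([-11.03,  20.91,  32.62]), np.float64(0.3))
```

>>> {"op": "carry_out", "data": {"targets": [[1, -2, 0, 0, 0], [1, -3, 0, 0, 0], [1, -3, 0, 0, 0], [1, -3, 0, 0, 0], [1, 0, 1.9, 2.95, 0], [1, 0, 1.9, 2.95, 0], [1, 0, 1.9, 2.95, 0], [1, 0, 1.9, 2.95, 0], [1, 0, 1.9, 2.95, 0], [1, 0, 1.9, 2.95, 0], [1, 0, 1.9, 2.95, 0], [1, 0, 1.9, 2.95, 0], [1, 0, 1.9, 2.95, 0], [1, 0, 1.9, 2.95, 0], [1, 0, 1.9, 2.95, 0], [1, 0, 0, 0, 0], [1, 0, 0, 0, 0]]}}

```text
time: 24.75
tool_pos: [0.6267, -0.1622, 0.1177]
ee_rot: [-2.057, 1.569, 2.515]
wrist_force: [0.8, 0.6, -0.3]
width: 0.0327
```

```bash
python3 - <<'E'
from h import *; from bench import robot; import pickle
o=robot.get_obs();print(o["tool_pos"],o["width"],o["wrist_force"]); print(delta(o,[.6275,-.1634,.023],-8.3))
s=robot.snapshot("wrist"); pickle.dump(s,open("w9.pkl","wb")); cv2.imwrite("pics/w9.png",s["image"][:,:,::-1])
E
```

```text
[ 0.62665945 -0.16222884  0.11769231] 0.03265188358480239 [ 0.80690099  0.55029109 -0.298382  ]
(array([9.47, 0.11, 0.11]), np.float64(0.3))
```

View pics/w9.png

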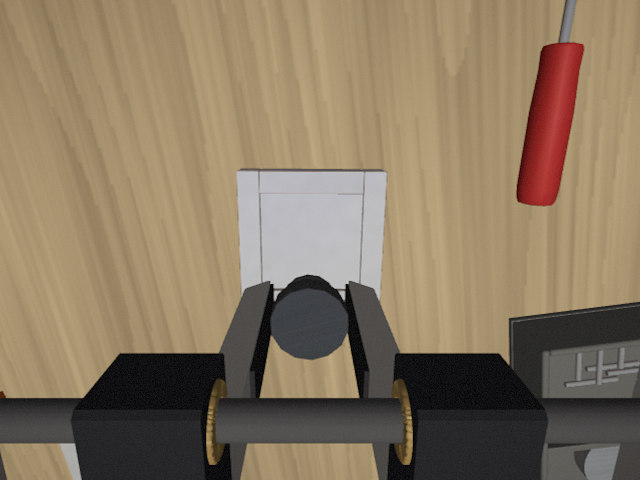

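Wrist view: the knob is held upright with its top centred at (310,319). The square front's far edge is at row 171, columns 238–385.

```bash
python3 - <<'E'
from h import *; import pickle
from bench import robot
s=pickle.load(open("w9.pkl","rb")); o=robot.get_obs()
w=ray(s,[(238,171),(385,171)],.018)*1000; u=w[1]-w[0]; print(w.round(1),np.linalg.norm(u)); u/=np.linalg.norm(u); n=np.array([-u[1],u[0],0]); n*=np.sign(-n[1]); f=w.mean(0)+n*50
k=ray(s,[(271,319),(310,285),(310,359),(349,319),(310,319)],.1177-.0095+.028)*1000
c=k[-1]; print("front",f.round(1),"knob",k.round(1))
print(delta(o,o["tool_pos"]+np.r_[(f-c)[:2]/1000,.0225-o["tool_pos"][2]],-8.3))
E
```

```text
[[ 586.7 -105.2   18. ]
 [ 682.9 -118.6   18. ]] 97.06320291868954
front [ 627.9 -161.5   18. ] knob [[ 610.8 -157.8  136.2]
 [ 629.1 -144.9  136.2]
 [ 624.4 -178.8  136.2]
 [ 643.3 -162.3  136.2]
 [ 627.  -160.1  136.2]]
(array([9.55, 0.12, 0.14]), np.float64(0.3))
```

>>> {"op": "carry_out", "data": {"targets": [[1, 2.5, 0.1, 0.15, 0], [1, 2.5, 0, 0, 0], [1, 2, 0, 0, 0], [1, 1.2, 0, 0, 0], [1, 0.8, 0, 0, 0], [1, 0.5, 0, 0, 0], [1, 0, 0, 0, 0], [1, 0, 0, 0, 0], [0.55, 0, 0, 0, 0], [0.5, 0, 0, 0, 0], [0.45, 0, 0, 0, 0], [0.45, 0, 0, 0, 0], [0.45, -1, 0, 0, 0], [0.45, -2, 0, 0, 0], [0.45, -3, 0, 0, 0], [0.45, -4, 0, 0, 0]]}}

```text
time: 26.4
tool_pos: [0.6265, -0.1631, 0.1229]
ee_rot: [-1.756, 1.567, 2.817]
wrist_force: [-0.1, -0.6, 0.5]
width: 0.0517
```

>>> {"op": "carry_out", "data": {"targets": [[0.45, -1, -3, 0, 0], [0.45, -1, -4, 0, 0], [0.45, -1, -4, 0, 0], [0.45, -1, -4, 0, 0], [0.45, -1, -4, 0, 0], [0.45, 0, -4, 0, 0], [0.45, 0, -4, 0, 0], [0.45, 0, -3, 0, 0], [0.45, 0, 0, 0, 0], [0.45, 0, 0, 0, 0], [0.45, 0, 0, 0, 0]]}}

```text
time: 27.5
tool_pos: [0.3316, -0.1222, 0.174]
ee_rot: [1.282, 1.57, -0.427]
wrist_force: [-1.2, -0.2, 0.0]
width: 0.052
```

```bash
python3 - <<'E'
from h import *; from bench import robot; import pickle
o=robot.get_obs();print(o["tool_pos"],o["width"],o["wrist_force"])
for n in ("side","top"):
    s=robot.snapshot(n); pickle.dump(s,open(n+"10.pkl","wb")); cv2.imwrite(f"pics/{n}10.png",s["image"][:,:,::-1])
w=white(s); d=dark(s)
for n,r in dict(square=(350,165,410,220),fshort=(145,235,218,295),fmed=(415,225,510,280),flong=(212,160,320,215)).items():
    u0,v0,u1,v1=r; k=cv2.morphologyEx(w,cv2.MORPH_CLOSE,np.ones((15,15)))
    try: print(n,rect(s,k,.018,r),rect(s,d,.042,(u0+15,v0+10,u1-15,v1-10)))
    except Exception as e: print(n,"?",e)
E
```

```text
[ 0.33156645 -0.12219539  0.1740062 ] 0.05201534742726337 [-1.17834202 -0.1680939   0.01861717]
square [627.1, -163.4, 101.1, 99.2, -8.3] [625.9, -165.8, 27.2, 24.6, 88.4]
fshort [445.4, 389.2, 139.2, 101.5, -83.8] [445.3, 386.5, 75.6, 9.5, -83.9]
fmed [454.8, -380.4, 184.1, 101.2, -89.4] [454.3, -377.6, 110.6, 8.4, -88.9]
flong [648.2, 152.2, 237.3, 101.2, 89.2] [644.4, 151.7, 143.4, 10.9, 88.4]
```

View pics/top10.png

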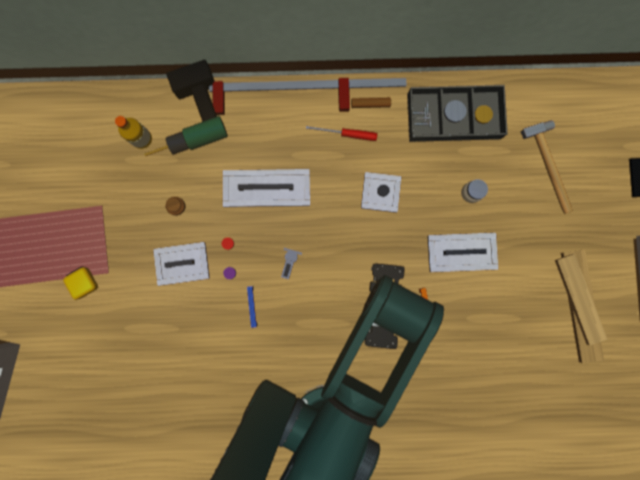

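View pics/side10.png

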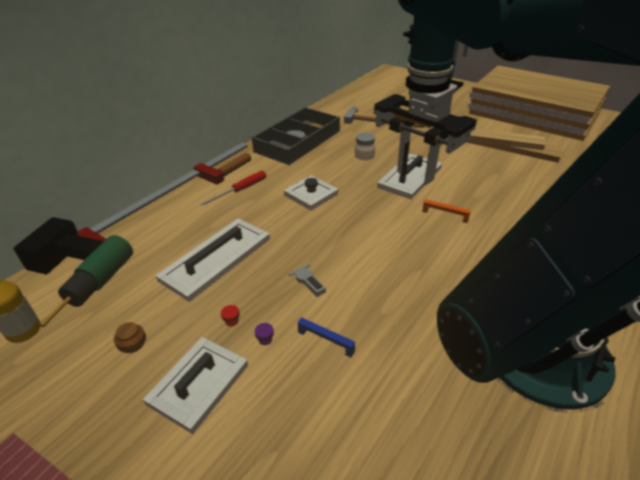

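Both views show all four handles upright and centred on their fronts: the pulls at (266,187), (179,263) and (465,252), and the knob at (383,191). The hinge and foot haven't moved. The offsets are at most 4 mm and 1°, and the gripper is clear, so I'm handing the job in.

```bash
python3 -c "
from bench import robot
print(robot.close_job())"
```

```text
the job is handed in; nothing more can be done
None
```

The job is handed in: the knob is on the square front, and the short, medium and long pulls are on their matching fronts. It took about 28 s of the 99 s allowed.

- **Position:** in the last top view each handle's centre is within about 4 mm of its front's middle, against a 15 mm limit. The pulls lie within about 1° of the long side.
- **Standing and clear:** the side view shows all four upright. The gripper is open, about 0.17 m up, and touching nothing.
- **Left alone:** the hinge, the wooden foot and the coloured look-alikes look unmoved by eye; I didn't measure them.
- **Disagreements along the way:** the top and wrist views put the knob's starting position 5 mm apart, so I aimed close to the wrist reading. The long pull looked slightly rolled in the grip, but stood level once released.
- **Not confirmed:** handing in gave no verdict, and I didn't measure the handles' height on the lower panels or their tilt.

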